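# Fetch the spare caul from under the stone-laden flap

### The arm

A 6-joint arm with a two-finger parallel gripper is mounted at the origin on the work surface. World frame = base frame: x ahead of the robot, y to its left, z up, the work surface at z = 0. Lengths are in m, angles in rad, forces in N, time in s.
With the tool pointing down it reaches from about 0.35 to 0.85 m from the base axis. Payload 8.1 kg.
Tool frame: the origin (TCP) lies midway between the tips of the shut fingers; the grasp point (between the pads) lies ctrl.tcp_to_grasp behind it (ctrl.tcp_to_grasp is the distance from the TCP to the grasp point, in m); z points along the fingers, y is the line along which they close (so a half turn about z gives the same grasp; the last joint's range is limited). The gripper opens to 85 mm and grips with 20 to 120 N. Pads are 22 mm wide; open, the fingers measure 114 mm over their backs; the gripper's body (76 mm by 85 mm) begins 54 mm behind the grasp point. The pads swing forward as they close: fully open they stand 13 mm farther back than shut.
Start: joints at [1.257, 0.13, 1.488, -0, 1.523, -0.085], TCP at [0.136, 0.584, 0.231] pointing down, gripper open.
Joint ranges: [-2.96, 2.96], [-0.89, 2.26], [0.02, 2.5], [-1.34, 4.48], [0, 2.73], [-2.66, 2.66]. Speed limits (rad/s): [2.39, 2.39, 2.79, 3.14, 3.14, 3.14].

### API

Orientations are given as a rotation vector (axis times angle).
In Python, from station import ctrl gives the robot as it stands.
- The arm moves only by the shell command python3 -m handwheel 'ROWS' [FORCE]. ROWS is a JSON object of lists of equal length, an entry for each row: "rotation": the turn, a rotation vector about the tool's x, y, z in rad, a list of three; "xyz": the shift along the tool's x, y, z in mm, a list of three; "gripper": the opening, from -1 (shut) to 1 (fully open). A call has 1 to 12 rows; each row is the pose to reach, as a shift and turn from the pose commanded when the call began, along the tool's axes at that moment; what a row does not reach only later rows make up. A row lasts 1/10 s, in which the tool goes at most 50 mm and 8.59 degrees, less where a joint would pass 70% of its speed; a pose out of reach is approached as far as the arm can. A call with a gripper value outside its range is refused whole. The fingers move at their own pace and stop on an object; FORCE is the grip in N (left out, the last holds). Time passes only in rows, so rows that repeat a pose let the fingers close. It gives the time, the measured TCP pose, the force, the opening and the grip force at its end, in the units of the state.
- ctrl.state(): the state, without advancing time (a new reading comes with each control period).
- ctrl.get_image(name): name is "side" or "top" or "wrist"; returns a dict with "img" (480x640x3 uint8, blue, green, red), "range_z" (480x640 float32, m along the optical axis (not along the pixel's ray), 0 where there is no reading), "fx", "fy", "cx", "cy" (pixels), "R" (3x3) and "t" (3): a world point X has camera coordinates R X + t. Camera axes: x right, y down, z forward; pixel columns grow to the right and rows downward; lengths in m; the calibration is good to about 2 mm. A picture is of the moment at which its call begins.
- ctrl.sign_off(): hands the job in; it is judged then, once.
The state is a dict: "time_s": time; "joints": joint angles; "qvel": joint speeds; "effort": joint torques, N m; "ee_pos": TCP position; "orientation": TCP orientation; "wrist_force": force on the tool from outside, world axes, zero at the start; "moment": the same for the moment, N m; "grip_width": finger opening in m; "grip_force": force on a finger pad.
Only numpy, scipy, OpenCV 4.12 (cv2) and the standard library are available. Lean on these libraries where they do the work, as an engineer would, in place of code of your own. Each camera call takes 0.05 s, during which the arm holds its last target. There are 200 camera calls.

### The job

The spare wooden clamping caul is inside the small wooden box: move the slate stone off the box's flap and leave it lying flat, centred and lengthways on top of the narrow stone rest, then lift the flap by its tab until it stands open by itself, upright or a little beyond. Draw the caul up out of its slotted rack and present it over the mould: finish while still holding it upright and still, straight above the spring clip with its foot about 100 mm clear of the clip's top, its length running along the mould's length. Leave the gouge, spool clamp and peg blank alone.

Things in the scene. Friction and masses are not known exactly. Their poses are not given: they have to be found in the camera images.
- stone: Grey slate sharpening stone, a slab 110 x 40 x 18 mm (x, y, z), about 0.2 kg, lying flat on the closed flap at the start. Origin: centre of its underside; x along its length, z up.
- rest: Narrow stone rest, fixed: a wooden foot 110 x 60 x 10 mm carrying a bar 90 mm long (x) and 26 mm wide (y) whose flat top is 45 mm above the bench. Origin: centre of its underside; x along the bar.
- rest_top (a point): Centre of the flat top of the stone rest's bar, 45 mm above the bench; same axes as the rest.
- box: Fixed open-topped wooden box 140 x 190 x 80 mm (x, y, z), walls and floor 8 mm, closed by the flap. Origin: centre of its underside; -x is its front, where the flap's tab sticks out; the hinge runs along y on the far (+x) top edge.
- flap (a joint): Angle of the box's flap (rad): 0 closed, grows as its front edge rises, stop at 1.8; 1.57 is upright. Its stiff friction hinge (about 0.2 N m) holds it wherever it is left. The flap is a board 140 x 190 x 8 mm, 0.13 kg; its underside is 80 mm and its top 88 mm above the bench when closed.
- flap_tab (a point): Grip point on the flap's tab, a wooden tongue 24 mm wide (box y) and 12 mm thick sticking out 40 mm from the middle of the flap's front edge. The point is in mid-thickness, 28 mm out from the board's edge, 12 mm from the tab's end, 84 mm above the bench when closed. Its axes turn with the flap. Pinched across the 24 mm, the tab can pivot between the pads.
- flap_hinge (a point): Middle of the flap's hinge line, 80 mm above the bench; the line runs along the box's y axis. The tab point lies 168 mm from it towards the box's front.
- rack: Fixed slotted wooden rack 104 x 50 x 28 mm on the box's floor (its underside 8 mm above the bench), hidden by the closed flap. Its slot, along its x, is 84 x 17 mm and 25 mm deep. Origin: centre of its underside.
- caul: The hidden spare maple caul, 0.05 kg: a plate 80 mm long (x), 14 mm thick (y) and 61 mm high (z), cork on its foot; the upper 23 mm is only 50 mm long (shoulders). It stands upright in the rack's slot, 25 mm deep, foot 11 mm above the bench, its length roughly along the box's y, 10 to 18 mm nearer the box's front than its middle. Origin: centre of its foot; z up.
- mould: Fixed willow violin mould, about 355 x 200 mm and 16 mm thick (end blocks, corner blocks and rib 32 mm high), lying on the bench. Origin: underside, middle; x along its length.
- clip_top (a point): Top of the bent-steel spring clip, 83 mm above the bench, that pinches the maple rib to the waist of the mould on its +y side (10 mm along the mould's x and 47 mm along its y from the mould's origin).
- gouge: Bystander: gouge with horn handle, about 225 mm long, lying on the bench, up to 26 mm wide, 24 mm high. Origin: underside, where handle and blade meet; blade to +x.
- spool_clamp: Bystander: brass spool clamp standing upright, 32 mm across, 92 mm high. Origin: centre of its underside.
- peg_blank: Bystander: ebony peg blank, 74 mm long, 22 mm wide, 14 mm high, lying on the bench. Origin: underside, where shank and head meet; head to +x.
There are look-alikes about, which are no part of the job. There is more than one size of the stone; the one meant has the size given above.

How it is judged:
On the way, in this order (a step that is already met when the one before it is completed fails the run):
1. the stone lies flat, centred and lengthways on the narrow rest, let go (horizontal distance between stone and rest_top below 0.015 m and z of stone in the frame of rest_top between -0.004 and 0.005 m and angle between stone's own z axis and vertical below 0.12 rad and angle between the x axis of stone and the x axis of rest, either way round below 0.25 rad and contact force between stone and the fingers below 0.1 N and linear speed of stone below 0.02 m/s), for 0.2 s.
2. the flap is lifted until it stands open (value of joint flap above 1.2 rad), for 0.2 s.
3. the caul is drawn up clear of the box in the fingers (z of caul in the frame of box above 0.085 m and contact force between caul and the fingers above 1 N), for 0.2 s.
At the end, for the whole second after the job is handed in: Caul held still in the fingers, upright (0.2 rad), within 30 mm of straight above the clip, foot 50-170 mm over it, along the mould (0.25 rad), not touching it. Flap beyond 1.2 rad. Stone free on the rest: centred 15 mm, flat 0.12 rad, underside -4 to +5 mm of its top, along it 0.25 rad (horizontal distance between stone and rest_top below 0.015 m and z of stone in the frame of rest_top between -0.004 and 0.005 m and angle between stone's own z axis and vertical below 0.12 rad and angle between the x axis of stone and the x axis of rest, either way round below 0.25 rad and contact force between stone and the fingers below 0.1 N and value of joint flap above 1.2 rad and horizontal distance between caul and clip_top below 0.03 m and z of caul in the frame of clip_top between 0.05 and 0.17 m and angle between caul's own z axis and vertical below 0.2 rad and angle between the x axis of caul and the x axis of mould, either way round below 0.25 rad and contact force between caul and the fingers above 1 N and contact force between caul and mould below 0.1 N and linear speed of caul below 0.03 m/s); the arm keeps its last pose, push and grip.
It fails at once if the gouge is moved more than 30 mm (distance of gouge from where it was at the start of the episode above 0.03 m).
It fails at once if the spool clamp is moved more than 30 mm (distance of spool_clamp from where it was at the start of the episode above 0.03 m).
It fails at once if the peg blank is moved more than 30 mm (distance of peg_blank from where it was at the start of the episode above 0.03 m).
It also fails if it takes over 72 s, if anything falls off the work surface, if the arm or the gripper's body presses on something with over 40 N, if the wrist force passes 120 N, or if a joint passes its speed limit or range.

## Working session

There is one attempt and no reset: what is moved stays moved. The work goes in short steps, Python scripts to look and compute and a shell command to move; the robot and the scene stay as the last step left them, time stands still between calls to the robot, and variables do not carry over. Pictures are saved under pics/ and viewed, at most 10 in all, crops included, and the job is handed in when it is done.

```bash
ls; mkdir -p pics; cat > h.py <<'E'
import numpy as np, cv2
from station import ctrl
from scipy.spatial.transform import Rotation as Ro
def pts(d):
    z=d["range_z"].astype(float); v,u=np.mgrid[:480,:640]
    c=np.stack([(u-d["cx"])/d["fx"]*z,(v-d["cy"])/d["fy"]*z,z],-1)
    return (c-np.array(d["t"]))@np.array(d["R"]), z>0   # R^T(c-t)
def snap(n,f):
    d=ctrl.get_image(n); cv2.imwrite(f"pics/{f}.png",d["img"]); np.savez(f"{f}.npz",**d); return d
def load(f): return dict(np.load(f"{f}.npz"))
E
python3 - <<'E'
from h import *
snap("top","top0");snap("side","side0")
print(ctrl.state(),ctrl.tcp_to_grasp)
E
```

```text
pics
{'time_s': 0.1, 'joints': array([ 1.25660148e+00,  1.31108031e-01,  1.48919134e+00, -3.23861382e-05,
        1.52298967e+00, -8.53846971e-02]), 'qvel': array([ 0.00012668, -0.00152256, -0.00274084, -0.00176365, -0.00017945,
       -0.00186096]), 'effort': array([ 1.00881181e-03, -5.70950639e+01, -5.01941907e+01, -1.20790414e-04,
        8.12411163e-03, -2.26112735e-05]), 'ee_pos': array([0.1359164 , 0.58388737, 0.23032444]), 'orientation': array([-3.58593227e-01, -3.12075189e+00,  2.62150872e-03]), 'wrist_force': array([0.2211713 , 0.46787333, 0.11134071]), 'moment': array([ 0.02586192,  0.0338538 , -0.01957961]), 'grip_force': 0.0, 'grip_width': 0.08573731864528551} 0.0187
```

View pics/top0.png

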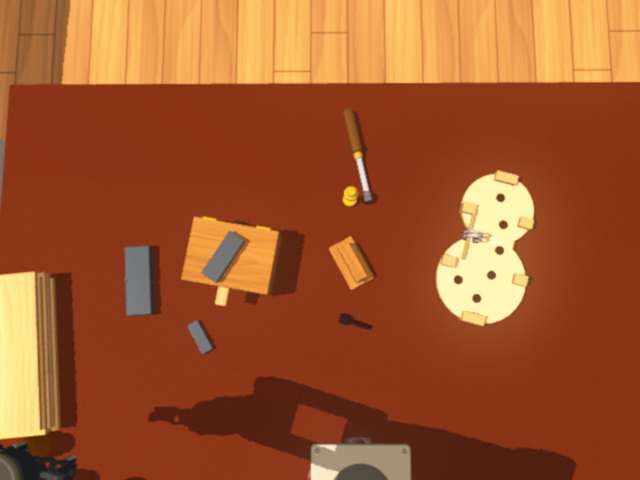

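View pics/side0.png

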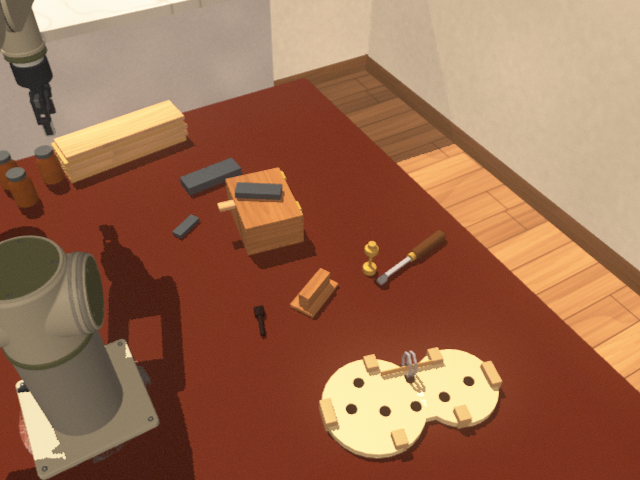

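Top view: stone on flap at about (223,256), tab at (222,297), rest at (351,262), clip at (475,236), mould running roughly vertically at (485,250). The bystanders are the gouge (358,155), spool clamp (350,196) and peg (355,322). I'll take measurements from the depth data.

```bash
cat > m.py <<'E'
from h import *
d=load("top0"); P,ok=pts(d); Z=P[...,2]
def box(r,zl,zh):
    u0,u1,v0,v1=r; m=np.zeros(Z.shape,bool); m[v0:v1,u0:u1]=True
    m&=ok&(Z>zl)&(Z<zh); return P[m]
def rect(n,r,zl,zh):
    q=box(r,zl,zh); (c,s,a)=cv2.minAreaRect((q[:,:2]*1000).astype(np.float32))
    print(n,len(q),"c",np.round(c,1),"size",np.round(s,1),"ang",round(a,1),"z",np.round(np.median(q[:,2])*1000,1))
rect("stone",(195,250,225,290),.1,.115)
rect("flap",(170,290,205,310),.080,.097)
rect("flaponly",(170,290,205,288),.080,.115)
rect("tab",(212,232,293,312),.076,.095)
rect("rest bar",(325,380,230,295),.040,.05)
rect("rest foot",(325,380,230,295),.005,.05)
rect("mould",(430,540,165,330),.010,.04)
rect("clip",(455,500,220,255),.06,.1)
q=box((455,500,220,255),.076,.095); print("cliptop",q.mean(0),len(q))
rect("spool",(335,366,180,210),.05,.11)
rect("peg",(335,375,310,332),.004,.03)
for n,r in (("blk top",(490,525,168,186)),("blk bot",(457,492,310,328))): rect(n,r,.026,.04)
rect("bigstone",(115,160,235,325),.005,.05)
E
python3 m.py
```

```text
stone 966 c [513.1 297.9] size [ 41.3 110. ] ang 57.7 z 107.1
flap 4857 c [500.6 288.7] size [191.2 183.6] ang 79.9 z 89.3
flaponly 5494 c [518.9 285.4] size [191.2 146.5] ang 79.9 z 90.0
tab 137 c [422.9 301.6] size [26.3 25.9] ang 89.4 z 90.4
rest bar 436 c [509.2  18.7] size [89.9 26.2] ang 28.2 z 46.2
rest foot 1413 c [511.8  13.3] size [122.9 148.6] ang 90.0 z 12.5
mould 10071 c [ 550.2 -291.8] size [231.1 379. ] ang 89.3 z 18.4
clip 93 c [ 566.  -252.3] size [36.2 17.1] ang 73.3 z 77.0
cliptop [ 0.56624825 -0.25062771  0.08017265] 55
spool 166 c [656.2  20.8] size [31.1 29.3] ang 0.4 z 82.2
peg 342 c [377.6   9.8] size [47.4 89.1] ang 0.2 z 11.5
blk top 222 c [ 703.7 -337.8] size [68.2 22.8] ang 76.3 z 33.4
blk bot 234 c [ 384.  -251.2] size [51.3 22.1] ang 75.4 z 33.6
bigstone 2019 c [470.8 511.7] size [208.2 102.4] ang 2.1 z 26.2
```

```bash
cat >> h.py <<'E'
def down(psi):
    p=np.radians(psi); y=np.array([np.cos(p),np.sin(p),0]); z=np.array([0,0,-1.]); return np.stack([np.cross(y,z),y,z],1)
def go(pos,psi,note=""):
    "shift (mm) and turn (rad) in tool axes, from the measured pose, to TCP pos (mm), tool down with closing line at psi deg"
    s=ctrl.state(); R=Ro.from_rotvec(s["orientation"]).as_matrix()
    print(note,"xyz",np.round(R.T@(np.array(pos)-s["ee_pos"]*1000),1),"rot",np.round(Ro.from_matrix(R.T@down(psi)).as_rotvec(),3),"t",round(s["time_s"],2))
E
python3 - <<'E'
from h import *
go((513.1,297.9,160),57.7,"above stone"); go((513.1,297.9,88),57.7,"stone")
E
```

```text
above stone xyz [-432.2 -192.9   70.6] rot [-0.002  0.     0.335] t 0.1
stone xyz [-432.2 -192.7  142.6] rot [-0.002  0.     0.335] t 0.1
```

```bash
python3 -m handwheel '{"xyz":[[-216,-96,20],[-432,-193,40],[-432,-193,70],[-432,-193,70],[-432,-193,70],[-432,-193,70],[-432,-193,70],[-432,-193,70],[-432,-193,70],[-432,-193,70],[-432,-193,70],[-432,-193,70]],"rotation":[[0,0,0.15],[0,0,0.3],[0,0,0.335],[0,0,0.335],[0,0,0.335],[0,0,0.335],[0,0,0.335],[0,0,0.335],[0,0,0.335],[0,0,0.335],[0,0,0.335],[0,0,0.335]],"gripper":[1,1,1,1,1,1,1,1,1,1,1,1]}' 40
python3 - <<'E'
from h import *
go((513.1,297.9,88),57.7,"stone")
snap("wrist","w1")
E
```

```text
time_s: 1.3
ee_pos: [0.5129, 0.2978, 0.1605]
orientation: [-0.876, -3.015, 0.001]
wrist_force: [-0.9, 0.5, 1.3]
grip_width: 0.0851
grip_force: 0.0
stone xyz [-0.2  0.3 72.5] rot [-0.001 -0.001 -0.002] t 1.3
```

View pics/w1.png

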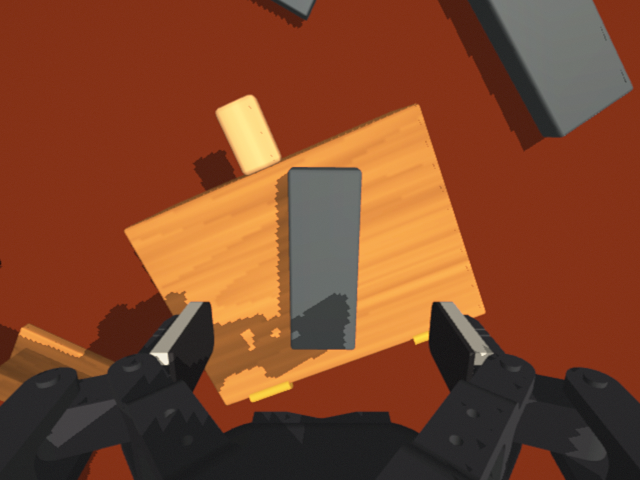

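The wrist view shows the stone upright in the image and centred between the pads (cols 290–360, rows 168–350), so the alignment is right. Next I descend and grip.

```bash
python3 -m handwheel '{"xyz":[[0,0,40],[0,0,60],[0,0,72],[0,0,72],[0,0,72],[0,0,72],[0,0,72],[0,0,72],[0,0,72],[0,0,72],[0,0,72],[0,0,72]],"rotation":[[0,0,0],[0,0,0],[0,0,0],[0,0,0],[0,0,0],[0,0,0],[0,0,0],[0,0,0],[0,0,0],[0,0,0],[0,0,0],[0,0,0]],"gripper":[1,1,1,1,-1,-1,-1,-1,-1,-1,-1,-1]}' 40
python3 -m handwheel '{"xyz":[[0,0,-20],[0,0,-50],[0,0,-70],[0,0,-70]],"rotation":[[0,0,0],[0,0,0],[0,0,0],[0,0,0]],"gripper":[-1,-1,-1,-1]}'
python3 - <<'E'
from h import *
d=snap("side","s1"); go((505.4,18.4,110),118.2,"above rest")
print(ctrl.state()["ee_pos"])
E
```

```text
time_s: 2.55
ee_pos: [0.5139, 0.2989, 0.0911]
orientation: [0.874, 3.016, 0.003]
wrist_force: [-0.9, -0.5, 6.8]
grip_width: 0.0392
grip_force: 40.8
time_s: 2.95
ee_pos: [0.5153, 0.2994, 0.1635]
orientation: [0.873, 3.013, 0.007]
wrist_force: [1.2, 0.0, -2.5]
grip_width: 0.039
grip_force: 41.2
above rest xyz [-142.4 -242.    50.6] rot [ 0.002  0.004 -1.056] t 3.0
[0.5142534  0.29892894 0.16108977]
```

```bash
python3 - <<'E'
from h import *
go((509.2,18.7,80),118.2,"above rest")
E
```

```text
above rest xyz [-145.3 -239.8   80.6] rot [ 0.002  0.004 -1.056] t 3.0
```

```bash
python3 -m handwheel '{"xyz":[[-20,-34,0],[-40,-66,0],[-60,-99,0],[-80,-132,0],[-100,-165,0],[-120,-198,0],[-135,-223,10],[-145,-240,30],[-145,-240,50],[-145,-240,60],[-145,-240,60],[-145,-240,60]],"rotation":[[0,0,-0.13],[0,0,-0.26],[0,0,-0.39],[0,0,-0.52],[0,0,-0.65],[0,0,-0.78],[0,0,-0.91],[0,0,-1.04],[0,0,-1.056],[0,0,-1.056],[0,0,-1.056],[0,0,-1.056]],"gripper":[-1,-1,-1,-1,-1,-1,-1,-1,-1,-1,-1,-1]}'
python3 - <<'E'
from h import *
go((509.2,18.7,50),118.2,"rest"); snap("wrist","w2")
d=snap("side","s2"); cv2.imwrite("pics/s2c.png",cv2.resize(d["img"][200:360,220:420],None,fx=4,fy=3.75))
E
```

```text
time_s: 4.2
ee_pos: [0.5071, 0.0186, 0.0991]
orientation: [0.765, -3.046, -0.001]
wrist_force: [0.3, -0.3, -1.9]
grip_width: 0.039
grip_force: 41.3
rest xyz [-2.  -0.9 49.1] rot [ 0.001 -0.001 -0.   ] t 4.2
```

View pics/w2.png

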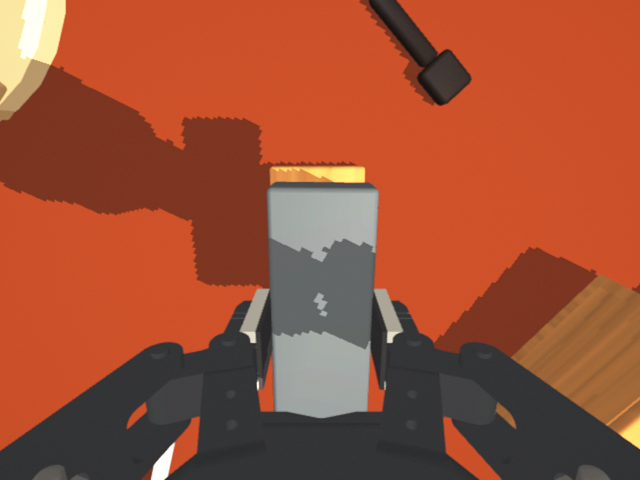

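Stone is level in the pads (cols 268–378) with the rest foot directly under it. I'll check the stone's near end against the TCP from depth.

```bash
python3 - <<'E'
from h import *
d=load("w2"); P,ok=pts(d); s=ctrl.state(); R=Ro.from_rotvec(s["orientation"]).as_matrix()
for v in (182,188,192,200,240,300,400):
    q=P[v,322]; print(v,np.round(q*1000,1), np.round(R.T@(q-s["ee_pos"])*1000,1))
for u in (266,270,275,370,375,379):
    q=P[200,u]; print(u,np.round(q*1000,1), np.round(R.T@(q-s["ee_pos"])*1000,1))
E
```

```text
182 [459.5  -5.5  99.9] [54.2  1.8  0.3]
188 [459.8  -5.4 113.8] [ 53.9   1.8 -13.6]
192 [460.7  -4.9 116.2] [ 52.8   1.7 -16.1]
200 [463.5  -3.4 113.6] [ 49.6   1.8 -13.4]
240 [476.3   3.5 114.8] [ 35.1   1.8 -14.6]
300 [497.5  14.8 114.2] [ 11.1   1.8 -14. ]
400 [537.9  36.5 114.1] [-34.8   1.7 -13.8]
266 [472.9 -20.9 113.6] [ 49.6 -18.1 -13.4]
270 [472.3 -19.6 113.4] [ 49.6 -16.7 -13.2]
275 [471.4 -18.1 113.5] [ 49.6 -14.9 -13.3]
370 [455.4  11.4 114.9] [ 49.8  18.6 -14.7]
375 [454.6  13.1 113.9] [ 49.6  20.5 -13.8]
379 [463.1  39.9   0.8] [29.7 40.1 99.4]
```

```bash
python3 -m handwheel '{"xyz":[[-2,-1,20],[-2,-1,35],[-2,-1,44],[-2,-1,47],[-2,-1,49],[-2,-1,50],[-2,-1,50]],"rotation":[[0,0,0],[0,0,0],[0,0,0],[0,0,0],[0,0,0],[0,0,0],[0,0,0]],"gripper":[-1,-1,-1,-1,-1,-1,-1]}'
```

```text
time_s: 5.0
ee_pos: [0.51, 0.0181, 0.0498]
orientation: [-0.765, 3.046, -0.0]
wrist_force: [-0.3, 0.5, -2.0]
grip_width: 0.039
grip_force: 41.3
```

No contact yet, so I creep down.

```bash
python3 -m handwheel '{"xyz":[[0,0,0.5],[0,0,1],[0,0,1.5],[0,0,1.5]],"rotation":[[0,0,0],[0,0,0],[0,0,0],[0,0,0]],"gripper":[-1,-1,-1,-1]}'
```

```text
time_s: 5.4
ee_pos: [0.5098, 0.0181, 0.0481]
orientation: [-0.765, 3.047, -0.0]
wrist_force: [-1.2, -0.1, 1.0]
grip_width: 0.039
grip_force: 41.6
```

```bash
python3 -m handwheel '{"xyz":[[0,0,0],[0,0,0],[0,0,0],[0,0,0],[0,0,0],[0,0,0],[0,0,-30],[0,0,-70],[0,0,-100],[0,0,-130],[0,0,-130]],"rotation":[[0,0,0],[0,0,0],[0,0,0],[0,0,0],[0,0,0],[0,0,0],[0,0,0],[0,0,0],[0,0,0],[0,0,0],[0,0,0]],"gripper":[-0.05,0,0.2,0.5,1,1,1,1,1,1,1]}'
python3 - <<'E'
from h import *
d=load("top0"); P,ok=pts(d)
d=snap("wrist","w3"); P,ok=pts(d); Z=P[...,2]
m=ok&(Z>.055)&(Z<.075); m[380:]=0
q=P[m]; print(len(q),cv2.minAreaRect((q[:,:2]*1000).astype(np.float32)),np.median(q[:,2]))
q=q-q.mean(0);print("normal",np.linalg.svd(q,full_matrices=False)[2][2])
# tab
go((423.3,302.5,140),79.9,"above tab"); go((423.3,302.5,72),79.9,"tab")
E
```

```text
time_s: 6.5
ee_pos: [0.5126, 0.018, 0.1833]
orientation: [-0.763, 3.039, -0.004]
wrist_force: [0.7, 0.1, 0.3]
grip_width: 0.0855
grip_force: 0.0
10172 ((542.71337890625, 104.36849212646484), (203.25369262695312, 230.55810546875), 8.517895698547363) 0.06364950806750903
normal [ 0.01511916  0.01087652 -0.99982654]
above tab xyz [-56.6 292.5  40.1] rot [-0.001  0.005  0.668] t 6.55
tab xyz [-56.3 292.7 108.1] rot [-0.001  0.005  0.668] t 6.55
```

```bash
python3 -m handwheel '{"xyz":[[-10,48,0],[-20,96,0],[-30,144,0],[-40,192,0],[-48,240,10],[-56,292,20],[-56,292,40],[-56,292,40],[-56,292,40],[-56,292,40]],"rotation":[[0,0,0.1],[0,0,0.2],[0,0,0.3],[0,0,0.4],[0,0,0.5],[0,0,0.6],[0,0,0.668],[0,0,0.668],[0,0,0.668],[0,0,0.668]],"gripper":[1,1,1,1,1,1,1,1,1,1]}' 30
python3 - <<'E'
from h import *
d=snap("wrist","w4"); P,ok=pts(d); Z=P[...,2]; s=ctrl.state(); R=Ro.from_rotvec(s["orientation"]).as_matrix()
m=ok&(Z>.075)&(Z<.1); L=(P-s["ee_pos"])@R*1000
m&=(abs(L[...,1])<35)
q=L[m]; print(len(q),"x range",q[:,0].min(),q[:,0].max())
for a in range(-10,50,5):
    w=q[abs(q[:,0]-a)<1.5]; print(a,len(w),(np.round([w[:,1].min(),w[:,1].max()],1) if len(w) else ""))
d=snap("top","t2"); np.savez("top0b.npz",**d)
P,ok=pts(d); Z=P[...,2]; m=np.zeros(Z.shape,bool); m[225:300,325:385]=1; m&=ok&(Z>.055)&(Z<.075)
print("stone",cv2.minAreaRect((P[m][:,:2]*1000).astype(np.float32)),np.median(P[m][:,2]))
go((423.3,302.5,70),79.9,"tab")
E
```

```text
time_s: 7.55
ee_pos: [0.4216, 0.3011, 0.1383]
orientation: [0.275, 3.129, -0.0]
wrist_force: [0.2, 0.2, 0.2]
grip_width: 0.0854
grip_force: 0.0
15013 x range -102.91429828828606 11.37393225979962
-10 205 [-10.3  13.2]
-5 209 [-10.8  13. ]
0 207 [-10.8  12.9]
5 223 [-10.7  12.8]
10 342 [-10.6  12.9]
15 0 
20 0 
25 0 
30 0 
35 0 
40 0 
45 0 
stone ((509.122802734375, 19.803565979003906), (110.04414367675781, 40.60069274902344), 27.323665618896484) 0.06439686102779693
tab xyz [-1.   1.4 68.8] rot [ 0.001  0.001 -0.   ] t 7.65
```

```bash
python3 -m handwheel '{"xyz":[[-1,1,40],[-1,1,60],[-1,1,68],[-1,1,68],[-1,1,68],[-1,1,68],[-1,1,68],[-1,1,68],[-1,1,68],[-1,1,68],[-1,1,68],[-1,1,68]],"rotation":[[0,0,0],[0,0,0],[0,0,0],[0,0,0],[0,0,0],[0,0,0],[0,0,0],[0,0,0],[0,0,0],[0,0,0],[0,0,0],[0,0,0]],"gripper":[1,1,1,1,-1,-1,-1,-1,-1,-1,-1,-1]}' 30
```

```text
time_s: 8.85
ee_pos: [0.4224, 0.3021, 0.0707]
orientation: [0.275, 3.129, -0.002]
wrist_force: [-3.1, -6.7, 7.9]
grip_width: 0.0233
grip_force: 33.5
```

```bash
python3 -m handwheel '{"xyz":[[-1,0,-15],[-3,0,-29],[-7,0,-44],[-11.5,0,-57],[-17.5,0,-71],[-24.5,0,-83.5],[-33,0,-96],[-42,0,-107],[-52,0,-118],[-63,0,-127],[-63,0,-127]],"rotation":[[0,0,0],[0,0,0],[0,0,0],[0,0,0],[0,0,0],[0,0,0],[0,0,0],[0,0,0],[0,0,0],[0,0,0],[0,0,0]],"gripper":[-1,-1,-1,-1,-1,-1,-1,-1,-1,-1,-1]}'
```

```text
time_s: 9.95
ee_pos: [0.4857, 0.2911, 0.1988]
orientation: [0.277, 3.128, -0.0]
wrist_force: [-2.3, -6.7, 0.5]
grip_width: 0.0233
grip_force: 31.5
```

```bash
python3 -m handwheel '{"xyz":[[-12,0,-9],[-24.5,0,-16.5],[-37.5,0,-23],[-51,0,-28],[-65.5,0,-32],[-80,0,-35],[-94.5,0,-36.5],[-109,0,-37],[-123.5,0,-36],[-129,0,-35],[-129,0,-35]],"rotation":[[0,0,0],[0,0,0],[0,0,0],[0,0,0],[0,0,0],[0,0,0],[0,0,0],[0,0,0],[0,0,0],[0,0,0],[0,0,0]],"gripper":[-1,-1,-1,-1,-1,-1,-1,-1,-1,-1,-1]}'
python3 - <<'E'
from h import *
d=snap("side","s3"); cv2.imwrite("pics/s3c.png",cv2.resize(d["img"][60:260,160:420],None,fx=3,fy=3))
E
```

```text
time_s: 11.05
ee_pos: [0.6127, 0.269, 0.2337]
orientation: [0.277, 3.127, 0.002]
wrist_force: [-0.2, -3.8, 4.6]
grip_width: 0.0235
grip_force: 30.8
```

View pics/s3c.png

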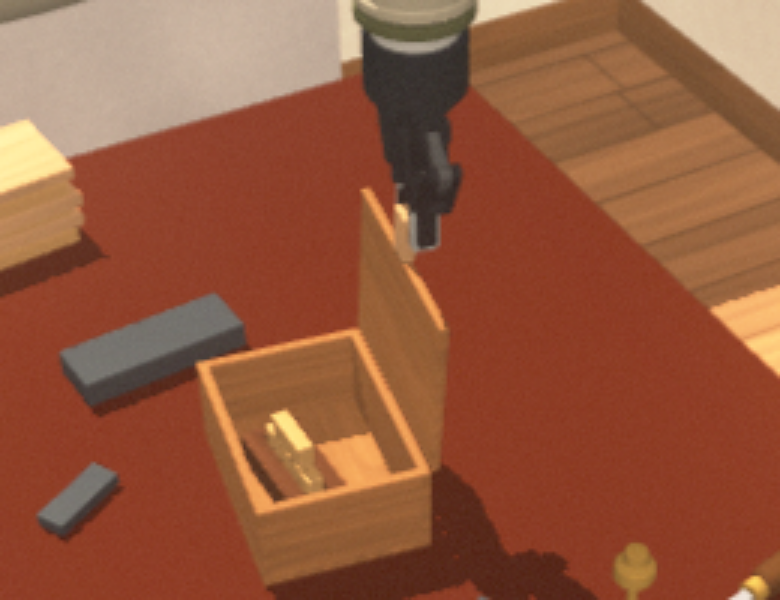

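The flap stands just past upright in the gripper, and the caul is visible in the box (crop ~(293,450)). I release, rise, and back off toward the robot.

```bash
python3 -m handwheel '{"xyz":[[0,0,0],[0,0,0],[0,0,0],[0,0,0],[0,0,-20],[0,0,-50],[40,0,-55],[80,0,-55],[120,0,-55],[150,0,-55],[150,0,-55],[150,0,-55]],"rotation":[[0,0,0],[0,0,0],[0,0,0],[0,0,0],[0,0,0],[0,0,0],[0,0,0],[0,0,0],[0,0,0],[0,0,0],[0,0,0],[0,0,0]],"gripper":[0,0.5,1,1,1,1,1,1,1,1,1,1]}' 30
python3 - <<'E'
from h import *
d=snap("wrist","w5"); P,ok=pts(d); Z=P[...,2]
b=np.array([.5189,.2854]); ex=np.array([.9845,-.1754]); ey=np.array([.1754,.9845])
x=(P[...,:2]-b)@ex; y=(P[...,:2]-b)@ey
for dn in ("w5","top"):
    if dn=="top":
        d=snap("top","t3");P,ok=pts(d); Z=P[...,2]; x=(P[...,:2]-b)@ex; y=(P[...,:2]-b)@ey
    m=ok&(Z>.062)&(Z<.080)&(abs(x)<.055)&(abs(y)<.08); q=P[m]
    if len(q)<10: print(dn,len(q)); continue
    print(dn,len(q),cv2.minAreaRect((q[:,:2]*1000).astype(np.float32)),np.median(q[:,2]))
    f=ok&(Z>.12)&(Z<.21)&(x>.05)&(x<.15)&(abs(y)<.09)
    if f.sum()>20: print("flap slope", f.sum(), np.polyfit(Z[f],x[f],1))
E
```

```text
time_s: 12.3
ee_pos: [0.4631, 0.2958, 0.2873]
orientation: [0.274, 3.129, 0.001]
wrist_force: [0.3, 0.3, 0.1]
grip_width: 0.0849
grip_force: 0.0
w5 748 ((503.7664794921875, 285.78814697265625), (14.5283784866333, 49.712364196777344), 0.27803361415863037) 0.07237335396255545
flap slope 14107 [0.05662305 0.06649178]
top 153 ((502.3272705078125, 285.8226013183594), (14.133247375488281, 50.343955993652344), 0.41201144456863403) 0.07277040089237907
flap slope 781 [0.05839185 0.06461952]
```

View pics/w5.png

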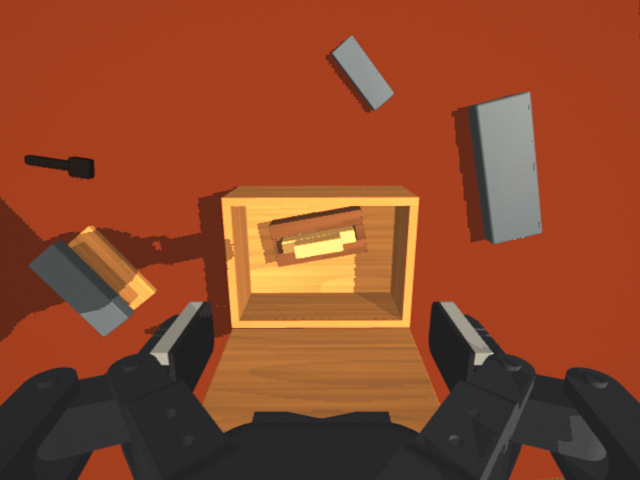

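The caul (top at about (320,243) in the wrist image) is turned ~10° from the box, at (503, 286) with its top at z 72. The flap stays at about 93°. I'll approach with the fingers half open.

```bash
python3 - <<'E'
from h import *
go((503,285.8,120),0.3,"above caul")
E
```

```text
above caul xyz [-40.   -2.5 166.9] rot [0.   0.   1.39] t 12.4
```

```bash
python3 -m handwheel '{"xyz":[[0,0,0],[-10,0,0],[-20,0,0],[-30,0,0],[-40,-2,0],[-40,-2,30],[-40,-2,60],[-40,-2,90],[-40,-2,110],[-40,-2,130],[-40,-2,130],[-40,-2,130]],"rotation":[[0,0,0.14],[0,0,0.28],[0,0,0.42],[0,0,0.56],[0,0,0.7],[0,0,0.84],[0,0,0.98],[0,0,1.12],[0,0,1.26],[0,0,1.39],[0,0,1.39],[0,0,1.39]],"gripper":[0,0,0,0,0,0,0,0,0,0,0,0]}' 30
python3 - <<'E'
from h import *
d=snap("wrist","w6"); P,ok=pts(d); Z=P[...,2]; s=ctrl.state(); R=Ro.from_rotvec(s["orientation"]).as_matrix()
L=(P-s["ee_pos"])@R*1000
m=ok&(Z>.066)&(Z<.079)&(abs(L[...,0])<45)&(abs(L[...,1])<16); q=L[m]
print(len(q),cv2.minAreaRect(q[:,:2].astype(np.float32)),np.median(q[:,2]),s["grip_width"])
go((503,285.8,48),0.3,"caul")
E
```

```text
time_s: 13.6
ee_pos: [0.5029, 0.286, 0.1566]
orientation: [-2.212, -2.23, 0.002]
wrist_force: [0.1, 0.6, -1.0]
grip_width: 0.0424
grip_force: 0.0
1563 ((-0.000244140625, 0.014696121215820312), (13.541905403137207, 49.8919677734375), 89.63892364501953) 85.21187135715643 0.04259743340336106
caul xyz [ -0.6  -0.5 109.7] rot [ 0.001 -0.     0.003] t 13.65
```

```bash
python3 -m handwheel '{"xyz":[[0,0,40],[0,0,75],[0,0,98],[0,0,108],[0,0,108],[0,0,108],[0,0,108],[0,0,108],[0,0,108],[0,0,108],[0,0,108]],"rotation":[[0,0,0],[0,0,0],[0,0,0],[0,0,0],[0,0,0],[0,0,0],[0,0,0],[0,0,0],[0,0,0],[0,0,0],[0,0,0]],"gripper":[0,0,0,0,0,-1,-1,-1,-1,-1,-1]}' 40
python3 -m handwheel '{"xyz":[[0,0,-5],[0,0,-15],[0,0,-30],[0,0,-45],[0,0,-45]],"rotation":[[0,0,0],[0,0,0],[0,0,0],[0,0,0],[0,0,0]],"gripper":[-1,-1,-1,-1,-1]}'
```

```text
time_s: 14.75
ee_pos: [0.5043, 0.2873, 0.0513]
orientation: [2.215, 2.226, 0.006]
wrist_force: [-0.1, 0.0, 7.1]
grip_width: 0.013
grip_force: 40.2
time_s: 15.25
ee_pos: [0.5041, 0.2874, 0.0974]
orientation: [2.215, 2.226, 0.007]
wrist_force: [0.2, 0.4, -1.1]
grip_width: 0.0131
grip_force: 39.9
```

```bash
python3 -m handwheel '{"xyz":[[0,0,-40],[0,0,-80],[0,0,-120],[0,0,-130],[0,0,-130],[0,0,-130],[0,0,-130]],"rotation":[[0,0,0],[0,0,0],[0,0,0],[0,0,0],[0,0,0],[0,0,0],[0,0,0]],"gripper":[-1,-1,-1,-1,-1,-1,-1]}'
python3 - <<'E'
from h import *
s=ctrl.state(); print(s["ee_pos"],s["grip_width"])
go((460,140,226),0.3,"via"); go((566,-251.5,226),74.8,"clip")
E
```

```text
time_s: 15.95
ee_pos: [0.5012, 0.2859, 0.2211]
orientation: [-2.215, -2.226, 0.006]
wrist_force: [0.1, 0.1, -0.4]
grip_width: 0.0133
grip_force: 39.9
[0.50122193 0.28591356 0.22110446] 0.0132977699556896
via xyz [-145.7  -42.    -4.5] rot [-0.004  0.002 -0.   ] t 15.95
clip xyz [-537.7   62.    -4.2] rot [-4.0e-03 -1.0e-03 -1.3e+00] t 15.95
```

```bash
python3 -m handwheel '{"xyz":[[-36,-12,-4],[-72,-24,-4],[-110,-36,-4],[-146,-42,-4],[-190,-36,-4],[-235,-20,-4],[-280,-5,-4],[-325,10,-4],[-370,25,-4],[-415,40,-4],[-460,52,-4],[-500,62,-4]],"rotation":[[0,0,0],[0,0,0],[0,0,0],[0,0,-0.1],[0,0,-0.23],[0,0,-0.36],[0,0,-0.49],[0,0,-0.62],[0,0,-0.75],[0,0,-0.88],[0,0,-1.01],[0,0,-1.14]],"gripper":[-1,-1,-1,-1,-1,-1,-1,-1,-1,-1,-1,-1]}'
python3 - <<'E'
from h import *
go((566,-251.5,226),74.8,"clip")
E
```

```text
time_s: 17.15
ee_pos: [0.5663, -0.2152, 0.2253]
orientation: [-0.656, -3.069, -0.001]
wrist_force: [0.5, -0.2, -0.1]
grip_width: 0.013
grip_force: 39.8
clip xyz [-14.6 -33.2  -0.8] rot [ 0.    -0.003 -0.156] t 17.15
```

```bash
python3 -m handwheel '{"xyz":[[-5,-11,0],[-10,-22,0],[-14.5,-33,-1],[-14.5,-33,-1],[-14.5,-33,-1],[-14.5,-33,-1],[-14.5,-33,-1],[-14.5,-33,-1],[-14.5,-33,-1],[-14.5,-33,-1]],"rotation":[[0,0,-0.06],[0,0,-0.12],[0,0,-0.156],[0,0,-0.156],[0,0,-0.156],[0,0,-0.156],[0,0,-0.156],[0,0,-0.156],[0,0,-0.156],[0,0,-0.156]],"gripper":[-1,-1,-1,-1,-1,-1,-1,-1,-1,-1]}'
python3 - <<'E'
from h import *
go((566,-251.5,226),74.8,"clip")
d=snap("side","s4"); cv2.imwrite("pics/s4c.png",cv2.resize(d["img"][130:470,160:560],(800,600)))
d=snap("top","t4"); P,ok=pts(d); Z=P[...,2]; m=np.zeros(Z.shape,bool); m[225:300,325:385]=1; m&=ok&(Z>.055)&(Z<.075)
print("stone",cv2.minAreaRect((P[m][:,:2]*1000).astype(np.float32)),np.median(P[m][:,2]))
b=np.array([.5189,.2854]); x=(P[...,:2]-b)@[.9845,-.1754]; y=(P[...,:2]-b)@[.1754,.9845]
f=ok&(Z>.12)&(Z<.21)&(x>.05)&(x<.15)&(abs(y)<.09); print("flap",f.sum(),np.polyfit(Z[f],x[f],1)[0])
E
```

```text
time_s: 18.15
ee_pos: [0.5666, -0.2491, 0.2289]
orientation: [0.422, 3.113, -0.0]
wrist_force: [0.4, 0.3, -0.7]
grip_width: 0.013
grip_force: 39.8
clip xyz [-0.  -2.5  2.9] rot [-0.     0.    -0.004] t 18.15
stone ((509.32421875, 19.508167266845703), (110.28024291992188, 40.58814239501953), 27.35453224182129) 0.06435164241829688
flap 788 0.057627064389520095
```

View pics/s4c.png

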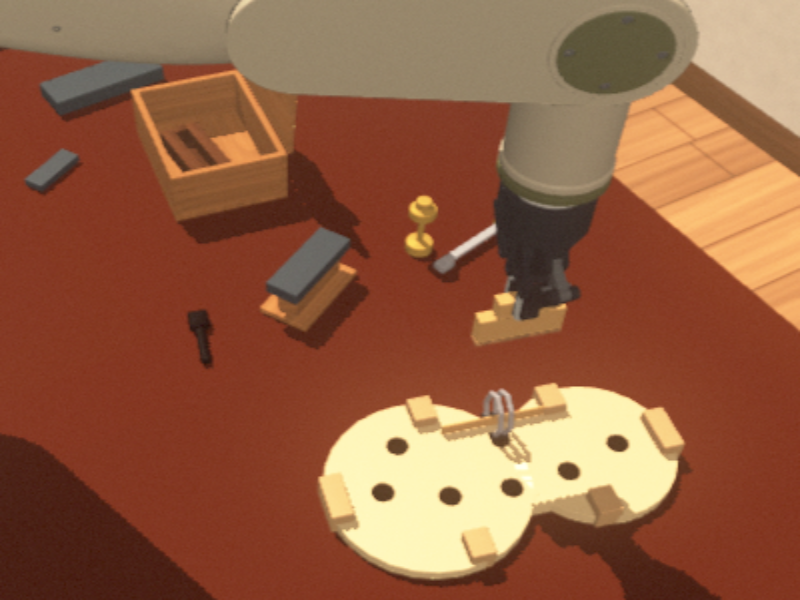

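The caul (crop ~(518,320)) is held over the clip (500,410), parallel to the rib. The stone is on the rest and the flap is open. One depth check of the caul's pose before handing in.

```bash
python3 - <<'E'
from h import *
d=load("s4"); P,ok=pts(d)
L=(P-[.566,-.2515,0])@np.array([[.965,.262,0],[-.262,.965,0],[0,0,1]])  # mould axes
L=(P[...,:2]-[.566,-.2515]); u=L@[.965,-.262]; w=L@[.262,.965]; Z=P[...,2]
m=ok&(Z>.175)&(Z<.226)&(abs(u)<.06)&(abs(w)<.03); print(m.sum())
print("u",np.percentile(u[m],[0,2,98,100]).round(4),"w",np.percentile(w[m],[2,50,98]).round(4),"z min",Z[m].min())
f=m&(w<-.002); n=P[f]-P[f].mean(0); print("face normal",np.linalg.svd(n,full_matrices=False)[2][2])
for a in np.arange(-.036,.04,.012):
    k=m&(abs(u-a)<.004); print(round(a,3),Z[k].min().round(4))
print(ctrl.state()["qvel"].round(4))
E
```

```text
555
u [-0.0387 -0.038   0.0403  0.0421] w [-0.0066 -0.0043  0.0061] z min 0.1862081999234615
face normal [0.26721416 0.96360374 0.00802637]
-0.036 0.188
-0.024 0.1899
-0.012 0.1885
0.0 0.1895
0.012 0.189
0.024 0.1885
0.036 0.1862
[-0.0024  0.0009 -0.0013 -0.0009 -0.0002  0.0019]
```

Upright, centred to about 2 mm, and foot about 105 mm above the clip.

```bash
python3 -c "
from station import ctrl
print(ctrl.sign_off())"
```

```text
the job is handed in; nothing more can be done
None
```

I handed the job in at about 18 s: the stone lies flat and centred on the rest, the flap stands open at about 93°, and the caul is held upright and still, along the mould, with its foot about 105 mm above the clip. The sign-off returned no verdict.

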